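# Shorten the telescopic length stop by one hole

## Task

Shorten the telescopic length stop by one hole: press its orange rocker button, slide the black outer tube towards the blue foot, and let the button come up on the way so that the pin snaps into the very next hole and the tube is locked there, not further on. It is a light fitting: feel your way and never press or push it hard (stay under 30 newtons). Leave the tape measure, the wood block and the spray can where they are.

Things in the scene. Friction and masses are not known exactly. Their poses are not given: they have to be found in the camera images.
- length_stop: Fixed part, screwed to the bench: blue foot and clamp block (from y = 168 mm) holding a level aluminium tube 30 mm wide, top at z = 54 mm. Origin on the bench below the tube. +y runs along the tube towards the foot (shortening), +x across it. Tube top has holes 13 mm along y, 18 mm wide: the next one is 32 to 48 mm nearer the foot than the pin's present one (unknown), then one 40 mm on.
- thumb_pad (a point): Centre of the top of the orange thumb pad (the rocker button's rear end), first at z = 69 mm and 2.5 mm behind the stop's origin along y. The pad is 32 mm across the tube, 35 mm along it, faces up and is pressed down; it ends 3 mm short of the push face. The point rides with the tube and sinks when pressed.
- push_face (a point): Middle of the rear face of the grey bridge over the rocker's pivot, on the outer tube, first 18 mm along the stop's +y and at z = 82 mm. It looks along the stop's -y, away from the foot, is 48 mm wide and reaches from z = 64 to 94 mm: a fingertip on the thumb pad, or up to 15 mm above it, can push the tube by it towards the foot.
- outer_tube (a joint): Slide of the black outer tube (48 wide, 34 high, 162 mm long, 0.35 kg, plywood stop plate 90 x 10 x 85 mm at its free end), in m: 0 at the start, growing towards the foot as the stop shortens, end stop at 0.09. It rubs with 3 to 5 N. Locked in a hole it has 1 to 3 mm play either way and then does not give to a push.
- rocker (a joint): Tilt of the orange rocker button, rad: 0 up (pin in a hole), 0.22 fully pressed on its hard stop (pad centre 6 mm down; 4 N to start, 8 N at the end). The pin is clear of its hole above 0.16. Between holes the pin rides on the tube and keeps the button near 0.15; over a hole it springs back to 0 unless the pad is held down.
- tape_measure: White and yellow tape measure, 39 x 87 x 69 mm, loose, to be left alone; origin under its middle.
- wood_block: Wood offcut, 45 x 110 x 38 mm, loose, lying beyond the stop plate, to be left alone; origin under its middle.
- aerosol_blue: White spray can with blue cap, 68 mm across, 238 mm tall, standing loose beside the foot, to be left alone; origin under its middle.

How it is judged:
By the outcome, as a careful person would: the job done as asked, in the order asked, and still so for the second after the job is handed in, with the robot touching nothing.
It also fails if it takes over 70 s, if anything falls off the work surface, if the arm or the gripper's body presses on something with over 40 N, if the wrist force passes 120 N, or if a joint passes its speed limit or range.

## Robot

A 6-joint arm with a two-finger parallel gripper is mounted at the origin on a cart in front of the work surface, level with it; the furniture and walls round the work are solid. World frame = base frame: x ahead of the robot, y to its left, z up, the work surface at z = 0. Lengths are in m, angles in rad, forces in N, time in s.
With the tool pointing down it reaches from about 0.25 to 0.8 m from the base axis. Payload 3.9 kg.
Tool frame: the origin (TCP) lies between the finger pads; the fingertips stand 19 mm ahead of it and the grasp point (between the pads) is the TCP; z points along the fingers, y is the line along which they close (so a half turn about z gives the same grasp; the last joint's range is limited). The gripper opens to 85 mm and grips with 20 to 120 N. Pads are 22 mm wide; open, the fingers measure 114 mm over their backs; the gripper's body (76 mm by 85 mm) begins 54 mm behind the grasp point. The pads swing forward as they close: fully open they stand 13 mm farther back than shut.
Start: joints at [1.255, 0.26, -0.138, 1.173, 0, 1.571], TCP at [0.163, 0.499, 0.25] pointing down, gripper open.
Joint ranges: [-2.78, 2.78], [-0.83, 1.72], [-1.28, 1.37], [-1.9, 2.12], [-1.57, 1.48], [-3.14, 3.14]. Speed limits (rad/s): [2.57, 2.57, 3.14, 3.14, 3.14, 3.14].

## Interface

Orientations are given as a unit quaternion [w, x, y, z].
In Python, from station import ctrl gives the robot as it stands. The module is installed in compiled form; this text tells all that it offers.
- The arm moves only by the shell command python3 -m pendant 'ROWS' [OPENING] [FORCE]. ROWS is a JSON object of lists of equal length, an entry for each row: "travel": the shift along the tool's x, y, z in m, a list of three; "roll": the turn about the tool's z in rad. In form: {"travel": [[x, y, z], ...], "roll": [roll, ...]}. A call has 1 to 20 rows; each row is the pose to reach, as a shift and turn from the pose commanded when the call began, along the tool's axes at that moment; what a row does not reach only later rows make up. A row lasts 1/10 s, in which the tool goes at most 50 mm and 8.59 degrees, less where a joint would pass 70% of its speed; a pose out of reach is approached as far as the arm can. A call with a gripper value outside its range is refused whole. OPENING is the closure in counts, from 0 (fully open) to 255 (shut), set as the call begins (- or left out, the last holds). The fingers move at their own pace and stop on an object; FORCE is the grip in N (left out, the last holds). Time passes only in rows, so rows that repeat a pose let the fingers close. It gives the time, the measured TCP pose, the force, the opening and the grip force at its end, in the units of the state.
- ctrl.state(): the state, without advancing time (a new reading comes with each control period).
- ctrl.snapshot(name): name is "side" or "top"; returns a dict with "pixels" (384x512x3 uint8, red, green, blue), "range_z" (384x512 float32, m along the optical axis (not along the pixel's ray), 0 where there is no reading), "fx", "fy", "cx", "cy" (pixels), "k1" (the pictures are not rectified: a ray, as slopes to the right and down, at radius r is drawn at 1 + k1 r^2 times it, then the intrinsics apply), "world_from_camera" (4x4, takes a point from camera to world coordinates). Camera axes: x right, y up, looking along -z (the intrinsics and any distortion apply to the point x, -y, -z); pixel columns grow to the right and rows downward; lengths in m; the calibration is good to about 2 mm. A picture is of the moment at which its call begins.
- ctrl.sign_off(): hands the job in; it is judged then, once.
Trained networks look in a picture, given as the dict that the camera call returned (one of the last four; its "shot" number tells which), for a name from the list of things; names that differ only in an ending like _2 or _b are one class to them, and where a whole thing is asked for, a point or a joint stands for the part that bears it (a point fixed in the world has none). Each returns a list of dicts, best first, with "conf" (0 to 1); they miss things now and then, are a little off and sometimes report something else, mostly with a low value. They report only what shows in the picture. A call takes as long as a camera call.
- ctrl.cut_out(picture, thing): "region" (384x512 bool, what is visible of it) and "at" ([column, row] in pixels, amid what is visible of it).
The state is a dict: "time": time; "joint_positions": joint angles; "qvel": joint speeds; "effort": joint torques, N m; "tcp_pos": TCP position; "tool_rot": TCP orientation; "wrist_force": force on the tool from outside, world axes, zero at the start; "ft_torque": the same for the moment, N m; "gripper_width": finger opening in m; "finger_force": force on a finger pad.
Only numpy, scipy, OpenCV 4.12 (cv2) and the standard library are available. Lean on these libraries where they do the work, as an engineer would, in place of code of your own. Each camera call takes 0.05 s, during which the arm holds its last target. There are 200 camera calls.

## Working session

There is one attempt and no reset: what is moved stays moved. The work goes in short steps, Python scripts to look and compute and a shell command to move; the robot and the scene stay as the last step left them, time stands still between calls to the robot, and variables do not carry over. Pictures are saved under pics/ and viewed, at most 10 in all, crops included, and the job is handed in when it is done.

```bash
mkdir -p pics
cat > h.py <<'E'
import numpy as np, cv2
from station import ctrl
def world(p, cols, rows, z=None):
    c=np.atleast_1d(cols).astype(int); r=np.atleast_1d(rows).astype(int)
    d=p["range_z"][r,c]
    K=np.array([[p["fx"],0,p["cx"]],[0,p["fy"],p["cy"]],[0,0,1]])
    s=cv2.undistortPoints(np.stack([c,r],1).astype(float)[:,None],K,np.array([p["k1"],0,0,0.]))[:,0]
    P=np.stack([s[:,0]*d,-s[:,1]*d,-d,np.ones(len(d))],1)
    return (P@np.array(p["world_from_camera"]).T)[:,:3][d>0]
def region(p,n):
    o=ctrl.cut_out(p,n)
    if not o: return None
    r,c=np.nonzero(o[0]["region"]); return o[0]["conf"],o[0]["at"],world(p,c,r)
E
python3 - <<'E'
from h import *
s=ctrl.state(); print({k:np.round(v,3).tolist() for k,v in s.items()})
ims=[]
for n in("side","top"):
    p=ctrl.snapshot(n); np.savez(f"{n}0.npz",**p); ims.append(cv2.cvtColor(p["pixels"],cv2.COLOR_RGB2BGR))
    print(n,np.round(p["world_from_camera"],3).tolist())
    cv2.imwrite(f"pics/{n}0.png",ims[-1])
    for t in("length_stop","thumb_pad","push_face","outer_tube","rocker","tape_measure","wood_block","aerosol_blue"):
        o=region(p,t)
        if o: print(t,round(o[0],2),o[1],np.round(np.median(o[2],0),3),np.round(np.percentile(o[2],[3,97],axis=0),3).tolist())
E
```

```text
{'time': 0.0, 'joint_positions': [1.255, 0.261, -0.139, 1.173, 0.0, 1.571], 'qvel': [-0.001, 0.0, -0.001, -0.001, 0.0, -0.0], 'effort': [-0.0, -40.569, 25.392, 0.019, -0.0, -0.0], 'tcp_pos': [0.163, 0.498, 0.249], 'tool_rot': [-0.0, 0.157, 0.988, -0.001], 'wrist_force': [-0.824, -0.923, -0.46], 'ft_torque': [-0.001, 0.091, 0.069], 'finger_force': 0.0, 'gripper_width': 0.085}
side [[-0.938, 0.238, -0.251, 0.358], [-0.346, -0.645, 0.682, 0.741], [-0.0, 0.726, 0.687, 0.795], [0.0, 0.0, 0.0, 1.0]]
length_stop 0.86 [269.4, 199.9] [0.595 0.001 0.056] [[0.532, -0.174, 0.005], [0.653, 0.151, 0.089]]
thumb_pad 0.6 [277.2, 186.2] [ 0.595 -0.03   0.064] [[0.584, -0.044, 0.058], [0.607, -0.02, 0.067]]
push_face 0.76 [293.2, 173.5] [ 0.574 -0.113  0.06 ] [[0.528, -0.176, 0.022], [0.611, -0.009, 0.093]]
outer_tube 0.9 [293.3, 170.0] [ 0.574 -0.118  0.061] [[0.527, -0.177, 0.02], [0.613, -0.009, 0.093]]
tape_measure 0.92 [247.4, 159.1] [ 0.708 -0.136  0.044] [[0.696, -0.183, 0.003], [0.734, -0.122, 0.069]]
wood_block 0.63 [292.8, 143.2] [ 0.612 -0.25   0.037] [[0.545, -0.324, -0.001], [0.653, -0.17
[... 336 characters left out ...]
_pad 0.62 [302.4, 216.1] [ 0.59  -0.077  0.067] [[0.573, -0.098, 0.062], [0.604, -0.027, 0.07]]
push_face 0.57 [318.0, 223.9] [ 0.581 -0.109  0.061] [[0.534, -0.178, 0.031], [0.614, -0.016, 0.094]]
outer_tube 0.84 [312.4, 221.5] [ 0.581 -0.106  0.061] [[0.536, -0.179, -0.0], [0.614, -0.018, 0.093]]
rocker 0.88 [303.0, 215.0] [ 0.589 -0.073  0.067] [[0.571, -0.1, 0.054], [0.605, -0.025, 0.09]]
tape_measure 0.65 [314.7, 219.5] [ 0.58  -0.108  0.061] [[0.534, -0.179, 0.03], [0.613, -0.018, 0.094]]
wood_block 0.84 [372.3, 216.7] [ 0.599 -0.249  0.037] [[0.549, -0.274, 0.003], [0.651, -0.23, 0.04]]
aerosol_blue 0.63 [242.7, 146.3] [0.73  0.051 0.184] [[0.716, 0.025, 0.024], [0.761, 0.081, 0.238]]
```

Run:
```python
import cv2
a=cv2.imread("pics/top0.png")[120:300,180:420]
cv2.imwrite("pics/topc.png",cv2.resize(a,None,fx=3.3,fy=3.3,interpolation=cv2.INTER_CUBIC)[:600,:800])
```

```text
(no output)
```

View pics/topc.png

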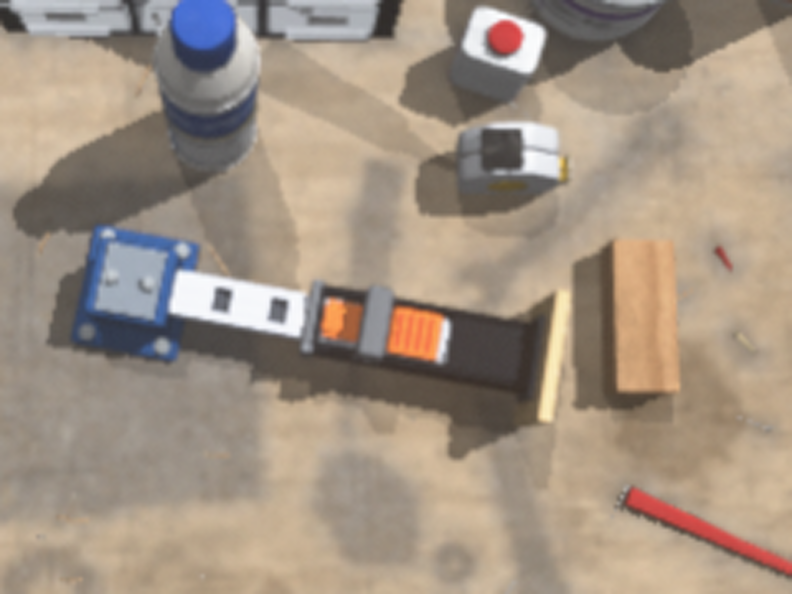

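View pics/side0.png

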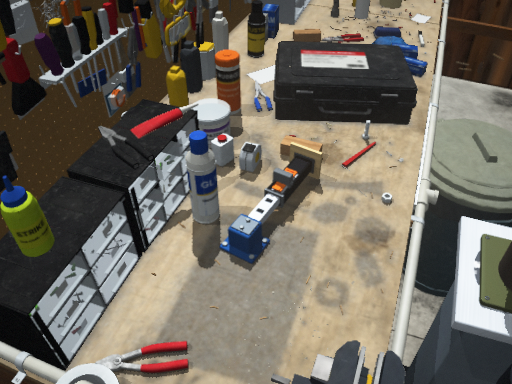

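The top crop shows the foot at left, two open holes at (222,299) and (280,309), the grey bridge at (376,320) and the ridged thumb pad at (415,332). The side view agrees. Next I fit the stop frame.

```bash
cat > fit.py <<'E'
from h import *
def cloud(p):
    r,c=np.mgrid[120:300,180:420]; r=r.ravel();c=c.ravel()
    k=p["range_z"][r,c]>0; r=r[k];c=c[k]
    W=world(p,c,r); hsv=cv2.cvtColor(p["pixels"],cv2.COLOR_RGB2HSV)[r,c].astype(int)
    return W,hsv
E
python3 - <<'E'
from fit import *
p=dict(np.load("top0.npz")); W,h=cloud(p)
near=(abs(W[:,0]-.595)<.06)
al=near&(h[:,1]<50)&(h[:,2]>190)&(abs(W[:,2]-.054)<.006)&(W[:,1]>.0)&(W[:,1]<.1)
print("alu",al.sum(),W[al].mean(0),W[al].min(0),W[al].max(0))
og=near&(h[:,0]>4)&(h[:,0]<18)&(h[:,1]>170)&(h[:,2]>150)&(W[:,2]>.05)&(W[:,1]<-.01)&(W[:,1]>-.11)
br=near&(W[:,2]>.089)&(W[:,2]<.1)&(W[:,1]>-.1)&(W[:,1]<0)
m=W[br].mean(0);print("bridge",br.sum(),m,W[br].min(0),W[br].max(0))
# axis via black tube+alu edges: mid of x per y bin
tb=near&(W[:,2]>.045)&(W[:,2]<.1)&(W[:,1]>-.16)&(W[:,1]<.085)
Y=[];X=[]
for y in np.arange(-.16,.085,.004):
    k=tb&(abs(W[:,1]-y)<.002)
    if k.sum()>5: Y.append(y);X.append((W[k,0].min()+W[k,0].max())/2)
print(np.polyfit(Y,X,1), np.round(X,3))
a,b=np.polyfit(Y,X,1); d=np.array([a,1])/np.hypot(a,1); n=np.array([d[1],-d[0]])
print("dir",d,np.degrees(np.arctan2(a,1)))
# along-coords relative to world (b,0)
S=(W[:,:2]-[b,0])@d; T=(W[:,:2]-[b,0])@n
print("bridge s",np.percentile(S[br],[1,50,99]),"t",T[br].min(),T[br].max())
print("alu t",T[al].min(),T[al].max())
pad=og&(S<S[br].min()+.003)&(W[:,2]>.058); print("pad s,t",np.percentile(S[pad],[1,50,99]),np.percentile(T[pad],[1,50,99]),np.percentile(W[pad,2],[3,50,97]))
# plate, holes
pl=near&(W[:,2]>.075)&(W[:,1]<-.12)&(W[:,1]>-.2); print("plate s",np.percentile(S[pl],[1,50,99]),T[pl].min(),T[pl].max())
ho=(abs(T)<.006)&(h[:,2]<120)&(S>-.0)&(S<.09); print("holes",np.round(np.sort(S[ho]),3))
E
```

```text
alu 377 [0.61113003 0.04504823 0.05323421] [0.5876994  0.0016334  0.04817315] [0.63317144 0.08457921 0.05962794]
bridge 175 [ 0.59059417 -0.05609399  0.09270864] [ 0.56718821 -0.0683227   0.08910983] [ 0.61408258 -0.04499502  0.09658184]
[0.20816636 0.60219783] [0.567 0.57  0.571 0.573 0.573 0.573 0.574 0.576 0.576 0.578 0.578 0.578
 0.58  0.58  0.581 0.582 0.583 0.583 0.583 0.585 0.585 0.586 0.588 0.588
 0.59  0.59  0.59  0.59  0.592 0.593 0.594 0.595 0.595 0.596 0.598 0.599
 0.6   0.593 0.595 0.601 0.603 0.603 0.603 0.604 0.605 0.605 0.606 0.608
 0.608 0.609 0.61  0.61  0.611 0.613 0.613 0.614 0.615 0.615 0.616 0.623
 0.624 0.625]
dir [0.20379758 0.97901305] 11.75911960453915
bridge s [-0.06622245 -0.05734492 -0.04837653] t -0.02351179094477905 0.024657454416702605
alu t -0.015280770426978731 0.014933966564480554
pad s,t [-0.09868335 -0.08460535 -0.07034553] [-0.01339761  0.00134235  0.0183727 ] [0.0646397  0.068134   0.07072126]
plate s [-0.18192439 -0.17595687 -0.17175915] -0.032140202969127236 0.04567156783824598
holes [0.006 0.006 0.007 0.007 0.009 0.009 0.009 0.01  0.011 0.011 0.012 0.012
 0.046 0.046 0.046 0.047 0.047 0.048 0.048 0.049 0.049 0.05  0.05  0.051
 0.051 0.052 0.052 0.053]
```

```bash
python3 -m pendant '{"travel":[[-0.035,-0.025,0],[-0.07,-0.05,0],[-0.105,-0.075,0],[-0.14,-0.1,0],[-0.175,-0.125,0],[-0.21,-0.15,0],[-0.245,-0.175,0.01],[-0.28,-0.2,0.02],[-0.315,-0.23,0.03],[-0.35,-0.255,0.04],[-0.385,-0.28,0.05],[-0.42,-0.305,0.06],[-0.455,-0.335,0.07],[-0.49,-0.36,0.08],[-0.525,-0.385,0.09],[-0.56,-0.41,0.1],[-0.575,-0.423,0.105],[-0.582,-0.427,0.109],[-0.582,-0.427,0.109],[-0.582,-0.427,0.109]],"roll":[0.08,0.16,0.24,0.32,0.4,0.48,0.57,0.66,0.75,0.84,0.93,1.02,1.11,1.2,1.28,1.36,1.42,1.461,1.461,1.461]}' 255 20
python3 - <<'E'
from h import *
s=ctrl.state(); print({k:np.round(v,4).tolist() for k,v in s.items()})
b=.6022;d=np.array([.2038,.9790]);v=np.array(s["tcp_pos"])[:2]-[b,0];print("s",v@d,"t",v@[d[1],-d[0]])
for n in("top","side"):
    p=ctrl.snapshot(n); r=p["pixels"][140:270,230:400] if n=="top" else p["pixels"][110:240,200:370]
    cv2.imwrite(f"pics/{n}1.png",cv2.resize(cv2.cvtColor(r,cv2.COLOR_RGB2BGR),None,fx=4,fy=4,interpolation=cv2.INTER_CUBIC))
E
```

```text
time: 2.9
tcp_pos: [0.5833, -0.0874, 0.1412]
tool_rot: [-0.0, 0.776, 0.631, -0.0]
wrist_force: [1.0, -0.4, -0.6]
gripper_width: -0.0002
finger_force: 0.0
{'time': 2.9, 'joint_positions': [-0.1489, 0.4335, -0.171, 0.9671, 0.0003, 1.6271], 'qvel': [0.0125, -0.0138, -0.0065, 0.0012, -0.0027, 0.0033], 'effort': [-0.542, -47.7081, 23.7305, -0.0929, -0.0318, 0.0076], 'tcp_pos': [0.5833, -0.0874, 0.1412], 'tool_rot': [-0.0004, 0.7758, 0.6309, -0.0002], 'wrist_force': [1.0051, -0.42, -0.589], 'ft_torque': [-0.0576, 0.0184, -0.0138], 'finger_force': 0.0, 'gripper_width': -0.0002}
s -0.08945033318075891 t -0.000677954512307338
```

View pics/side1.png

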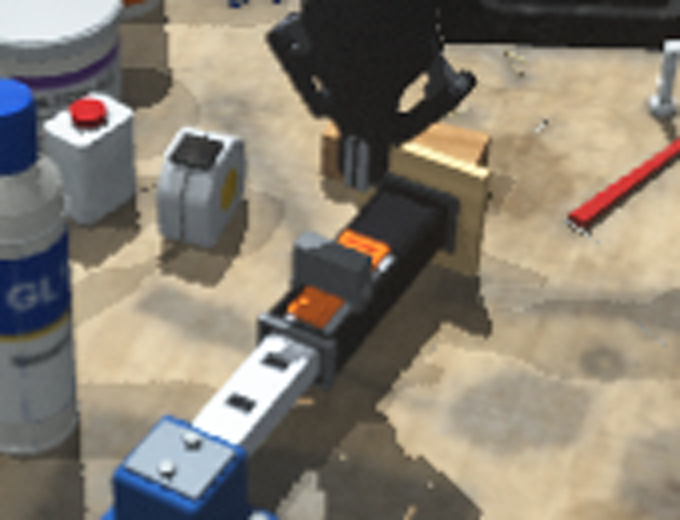

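```bash
python3 -m pendant '{"travel":[[0,0,0.02],[0,0,0.035],[0,0,0.045],[0,0,0.048],[0,0,0.05],[0,0,0.05]],"roll":[0,0,0,0,0,0]}'; python3 -m pendant '{"travel":[[0,0,0.0005],[0,0,0.001],[0,0,0.0015],[0,0,0.002],[0,0,0.0025],[0,0,0.003],[0,0,0.003],[0,0,0.003]],"roll":[0,0,0,0,0,0,0,0]}'
```

```text
time: 3.6
tcp_pos: [0.5839, -0.0875, 0.0917]
tool_rot: [0.0, 0.776, 0.631, 0.0]
wrist_force: [0.2, -0.6, -1.0]
gripper_width: 0.0002
finger_force: 0.0
time: 4.4
tcp_pos: [0.5836, -0.0876, 0.0883]
tool_rot: [-0.0, 0.776, 0.631, -0.0]
wrist_force: [-0.5, 0.0, 0.3]
gripper_width: -0.0003
finger_force: 0.0
```

The side crop shows the closed fingertips at (357,165), above and in line with the pad at (362,245), with the holes at (283,357) and (240,402). I'm pressing down in small steps.

```bash
python3 -m pendant '{"travel":[[0,0,0.0005],[0,0,0.001],[0,0,0.0015],[0,0,0.002],[0,0,0.002]],"roll":[0,0,0,0,0]}'|sed -n '2p;4p'; python3 -m pendant '{"travel":[[0,0,0.0005],[0,0,0.001],[0,0,0.001]],"roll":[0,0,0]}'|sed -n '2p;4p';python3 -m pendant '{"travel":[[0,0,0.0005],[0,0,0.001],[0,0,0.001]],"roll":[0,0,0]}'|sed -n '2p;4p'
```

```text
tcp_pos: [0.5837, -0.088, 0.0867]
wrist_force: [-2.1, -1.5, 5.8]
tcp_pos: [0.5836, -0.0883, 0.0858]
wrist_force: [-1.2, -1.3, 4.8]
tcp_pos: [0.5836, -0.0885, 0.0849]
wrist_force: [-2.4, -2.0, 6.5]
```

```bash
for i in 1 2; do :; done; python3 -m pendant '{"travel":[[0,0,0.0005],[0,0,0.0008],[0,0,0.0008]],"roll":[0,0,0]}'|sed -n '2p;4p'; python3 -m pendant '{"travel":[[0,0,0.0005],[0,0,0.0005]],"roll":[0,0]}'|sed -n '2p;4p';python3 - <<'E'
from h import *
p=ctrl.snapshot("side"); r=p["pixels"][140:220,240:340]
cv2.imwrite("pics/side2.png",cv2.resize(cv2.cvtColor(r,cv2.COLOR_RGB2BGR),None,fx=6,fy=6,interpolation=cv2.INTER_CUBIC))
E
```

```text
tcp_pos: [0.5836, -0.0885, 0.0842]
wrist_force: [-2.3, -2.4, 6.9]
tcp_pos: [0.5836, -0.0886, 0.0837]
wrist_force: [-2.4, -2.4, 6.5]
```

View pics/side2.png

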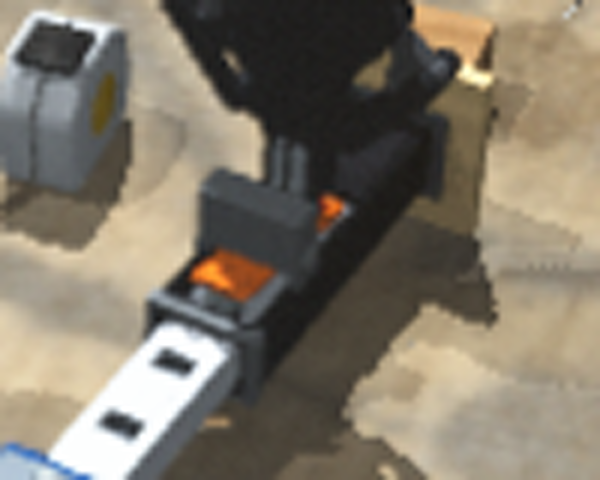

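The side crop shows the fingers at (288,165) pressing the pad behind the bridge, and the front of the rocker raised at (232,275). Force is still low, so I press further.

```bash
python3 -m pendant '{"travel":[[0,0,0.0005],[0,0,0.0008],[0,0,0.0008]],"roll":[0,0,0]}'|sed -n '2p;4p'; python3 -m pendant '{"travel":[[0,0,0.0005],[0,0,0.0005]],"roll":[0,0]}'|sed -n '2p;4p'; python3 -m pendant '{"travel":[[0,0,0.0005],[0,0,0.0005]],"roll":[0,0]}'|sed -n '2p;4p'
```

```text
tcp_pos: [0.5836, -0.0886, 0.083]
wrist_force: [-3.5, -2.9, 7.2]
tcp_pos: [0.5836, -0.0886, 0.0825]
wrist_force: [-2.9, -2.8, 7.9]
tcp_pos: [0.5836, -0.0886, 0.082]
wrist_force: [-2.5, -3.0, 7.8]
```

```bash
python3 -m pendant '{"travel":[[0,0,0.0003],[0,0,0.0003]],"roll":[0,0]}'|sed -n '2p;4p'; python3 -m pendant '{"travel":[[0.001,0,0],[0.002,0,0],[0.003,0,0],[0.003,0,0]],"roll":[0,0,0,0]}'|sed -n '2p;4p'; python3 -m pendant '{"travel":[[0.001,0,0],[0.002,0,0],[0.003,0,0],[0.003,0,0]],"roll":[0,0,0,0]}'|sed -n '2p;4p'
```

```text
tcp_pos: [0.5837, -0.0886, 0.0818]
wrist_force: [-2.1, -2.6, 8.1]
tcp_pos: [0.5843, -0.0855, 0.0819]
wrist_force: [-2.5, -2.8, 9.0]
tcp_pos: [0.5848, -0.0825, 0.0819]
wrist_force: [-2.3, -1.9, 8.9]
```

```bash
python3 -m pendant '{"travel":[[0.001,0,0],[0.002,0,0],[0.003,0,0],[0.004,0,0],[0.004,0,0]],"roll":[0,0,0,0,0]}'|sed -n '2p;4p'
cat > meas.py <<'E'
from fit import *
import sys
b=.6022;d=np.array([.2038,.9790]);n=np.array([d[1],-d[0]])
s=ctrl.state();v=np.array(s["tcp_pos"])[:2]-[b,0];print("tcp s",round(v@d,4),"t",round(v@n,4))
p=ctrl.snapshot("side")
r,c=np.mgrid[120:260,210:350];r=r.ravel();c=c.ravel();k=p["range_z"][r,c]>0
W=world(p,c[k],r[k]);S=(W[:,:2]-[b,0])@d;T=(W[:,:2]-[b,0])@n
o=ctrl.cut_out(p,"outer_tube")
# tube front collar: top above 0.058; bridge: above .075
k=(abs(T)<.022)&(W[:,2]>.0585)&(W[:,2]<.066)&(S>-.05)&(S<.06);print("collar front s",np.round(np.percentile(S[k],[90,98,100]),4))
k=(abs(T+.0)<.024)&(W[:,2]>.08)&(W[:,2]<.096)&(S>-.07)&(S<.05)
print("bridge front s",np.round(np.percentile(S[k],[50,90,98]),4))
k=(W[:,2]>.02)&(W[:,2]<.084)&(S<-.09)&(S>-.19)&(T<-.03)&(T>-.048);print("plate s",np.round(np.percentile(S[k],[10,50,90,97]),4))
E
python3 meas.py
python3 - <<'E'
from fit import *
b=.6022;d=np.array([.2038,.9790]);n=np.array([d[1],-d[0]])
p=dict(np.load("side0.npz"))
r,c=np.mgrid[120:260,210:350];r=r.ravel();c=c.ravel();k=p["range_z"][r,c]>0
W=world(p,c[k],r[k]);S=(W[:,:2]-[b,0])@d;T=(W[:,:2]-[b,0])@n
k=(abs(T)<.022)&(W[:,2]>.0585)&(W[:,2]<.066)&(S>-.05)&(S<.06);print("0 collar",np.round(np.percentile(S[k],[90,98,100]),4))
k=(abs(T)<.024)&(W[:,2]>.08)&(W[:,2]<.096)&(S>-.07)&(S<.05);print("bridge",np.round(np.percentile(S[k],[50,90,98]),4))
k=(W[:,2]>.02)&(W[:,2]<.084)&(S<-.09)&(S>-.19)&(T<-.03)&(T>-.048);print("plate s",np.round(np.percentile(S[k],[10,50,90,97]),4))
E
```

```text
tcp_pos: [0.5857, -0.0786, 0.0819]
wrist_force: [-3.2, -1.9, 8.3]
tcp s -0.0803 t -0.0002
collar front s [0.0016 0.0034 0.0038]
bridge front s [-0.0389 -0.0343 -0.0328]
plate s [-0.1644 -0.1621 -0.1598 -0.1588]
0 collar [-0.0103 -0.008  -0.0069]
bridge [-0.0491 -0.0449 -0.0429]
plate s [-0.1762 -0.173  -0.1708 -0.1696]
```

The tube rode along about 11 mm by friction. I'll carry it to about 18 mm, lift off the pad, then push on the bridge.

```bash
python3 -m pendant '{"travel":[[0.001,0,0],[0.003,0,0],[0.005,0,0],[0.007,0,0],[0.007,0,0]],"roll":[0,0,0,0,0]}'|sed -n '2p;4p'; python3 -m pendant '{"travel":[[0,0,-0.002],[0,0,-0.005],[0,0,-0.01],[0,0,-0.013],[0,0,-0.013],[0,0,-0.013]],"roll":[0,0,0,0,0,0]}'|sed -n '2p;4p'; python3 meas.py
```

```text
tcp_pos: [0.5871, -0.0716, 0.0819]
wrist_force: [-3.1, -1.7, 9.0]
tcp_pos: [0.5871, -0.0709, 0.0938]
wrist_force: [0.2, 0.5, -0.3]
tcp s -0.0725 t -0.0003
collar front s [0.009  0.0105 0.0128]
bridge front s [-0.0343 -0.0267 -0.025 ]
plate s [-0.1584 -0.1546 -0.153  -0.152 ]
```

```bash
python3 -m pendant '{"travel":[[0.003,0,0],[0.006,0,0],[0.009,0,0],[0.011,0,0],[0.012,0,0],[0.013,0,0],[0.014,0,0],[0.015,0,0],[0.015,0,0]],"roll":[0,0,0,0,0,0,0,0,0]}'|sed -n '2p;4p'; for n in 1; do python3 -m pendant '{"travel":[[0.001,0,0],[0.002,0,0],[0.003,0,0],[0.004,0,0],[0.004,0,0]],"roll":[0,0,0,0,0]}'|sed -n '2p;4p'; done; python3 meas.py
```

```text
tcp_pos: [0.5901, -0.0567, 0.0939]
wrist_force: [-0.7, -1.5, 0.0]
tcp_pos: [0.5904, -0.0547, 0.094]
wrist_force: [-2.9, -7.4, 1.0]
tcp s -0.056 t -0.0004
collar front s [0.0096 0.012  0.0132]
bridge front s [-0.0302 -0.0251 -0.0238]
plate s [-0.1559 -0.1529 -0.1508 -0.1498]
```

```bash
python3 -m pendant '{"travel":[[0.0005,0,0],[0.001,0,0],[0.001,0,0]],"roll":[0,0,0]}'|sed -n '2p;4p'; python3 -m pendant '{"travel":[[0.0005,0,0],[0.001,0,0],[0.0015,0,0],[0.002,0,0],[0.002,0,0]],"roll":[0,0,0,0,0]}'|sed -n '2p;4p'; python3 meas.py
```

```text
tcp_pos: [0.5906, -0.054, 0.094]
wrist_force: [-1.6, -8.1, 2.2]
tcp_pos: [0.591, -0.052, 0.0939]
wrist_force: [-2.8, -7.7, 0.7]
tcp s -0.0532 t -0.0004
collar front s [0.0133 0.0156 0.0172]
bridge front s [-0.0278 -0.0226 -0.0209]
plate s [-0.153  -0.15   -0.1483 -0.1466]
```

```bash
python3 -m pendant '{"travel":[[0.001,0,0],[0.002,0,0],[0.003,0,0],[0.004,0,0],[0.005,0,0]],"roll":[0,0,0,0,0]}'|sed -n '2p;4p'; python3 -m pendant '{"travel":[[0.0007,0,0],[0.0014,0,0],[0.002,0,0]],"roll":[0,0,0]}'|sed -n '2p;4p';  python3 -m pendant '{"travel":[[0.0007,0,0],[0.0014,0,0],[0.002,0,0]],"roll":[0,0,0]}'|sed -n '2p;4p'; python3 meas.py
```

```text
tcp_pos: [0.592, -0.0471, 0.0939]
wrist_force: [-2.0, -8.9, 1.7]
tcp_pos: [0.5924, -0.0452, 0.094]
wrist_force: [-2.1, -8.5, 1.7]
tcp_pos: [0.5928, -0.0432, 0.094]
wrist_force: [-2.3, -8.0, 0.4]
tcp s -0.0442 t -0.0004
collar front s [0.0221 0.0231 0.0239]
bridge front s [-0.0187 -0.0136 -0.0122]
plate s [-0.1449 -0.1412 -0.1393 -0.138 ]
```

```bash
python3 -m pendant '{"travel":[[0.0007,0,0],[0.0014,0,0],[0.002,0,0]],"roll":[0,0,0]}'|sed -n '2p;4p'; python3 -m pendant '{"travel":[[0.0007,0,0],[0.0014,0,0],[0.002,0,0]],"roll":[0,0,0]}'|sed -n '2p;4p';  python3 -m pendant '{"travel":[[0.0005,0,0],[0.001,0,0],[0.0015,0,0]],"roll":[0,0,0]}'|sed -n '2p;4p'; python3 meas.py
```

```text
tcp_pos: [0.5932, -0.0414, 0.094]
wrist_force: [-1.3, -8.4, 1.9]
tcp_pos: [0.5936, -0.0391, 0.0939]
wrist_force: [-0.2, 0.1, -0.4]
tcp_pos: [0.5944, -0.0353, 0.0939]
wrist_force: [-1.6, -3.8, 1.1]
tcp s -0.0361 t -0.0004
collar front s [0.0294 0.0321 0.0329]
bridge front s [-0.0116 -0.0056 -0.0041]
plate s [-0.1359 -0.1329 -0.1303 -0.1295]
```

Force dropped to zero, as a snap would do. I'm probing gently to see whether it's locked.

```bash
python3 -m pendant '{"travel":[[0.0005,0,0],[0.001,0,0],[0.001,0,0]],"roll":[0,0,0]}'|sed -n '2p;4p'; python3 -m pendant '{"travel":[[0.0005,0,0],[0.001,0,0],[0.001,0,0]],"roll":[0,0,0]}'|sed -n '2p;4p'; python3 -m pendant '{"travel":[[0.0005,0,0],[0.001,0,0],[0.001,0,0]],"roll":[0,0,0]}'|sed -n '2p;4p'
```

```text
tcp_pos: [0.5946, -0.0344, 0.0939]
wrist_force: [-1.1, -3.1, 1.2]
tcp_pos: [0.5946, -0.0343, 0.0939]
wrist_force: [-2.7, -6.1, 2.2]
tcp_pos: [0.5946, -0.0342, 0.0939]
wrist_force: [-3.7, -8.5, 2.2]
```

```bash
python3 -m pendant '{"travel":[[0.0005,0,0],[0.001,0,0],[0.0015,0,0],[0.0015,0,0]],"roll":[0,0,0,0]}'|sed -n '2p;4p'; python3 meas.py; python3 -m pendant '{"travel":[[-0.003,0,0],[-0.008,0,0],[-0.014,0,0],[-0.014,0,-0.02],[-0.014,0,-0.06],[-0.014,0,-0.1],[-0.05,0,-0.13],[-0.1,0,-0.14],[-0.14,0,-0.14],[-0.18,0,-0.14],[-0.22,0,-0.14],[-0.22,0,-0.14]],"roll":[0,0,0,0,0,0,0,0,0,0,0,0]}'|sed -n '1,2p;4p'; python3 meas.py
python3 - <<'E'
from h import *
ims=[]
p=ctrl.snapshot("side");ims.append(p["pixels"][130:230,210:340])
p=ctrl.snapshot("top");ims.append(p["pixels"][160:260,210:340])
a=np.hstack([cv2.resize(i,(390,300),interpolation=cv2.INTER_CUBIC) for i in ims])
cv2.imwrite("pics/end.png",cv2.cvtColor(a,cv2.COLOR_RGB2BGR))
E
```

```text
tcp_pos: [0.5947, -0.034, 0.094]
wrist_force: [-3.8, -10.7, 3.4]
tcp s -0.0349 t -0.0004
collar front s [0.0307 0.033  0.0343]
bridge front s [-0.01   -0.0043 -0.0032]
plate s [-0.135  -0.1317 -0.1293 -0.1278]
time: 16.75
tcp_pos: [0.5499, -0.2504, 0.2339]
wrist_force: [-0.2, 0.4, -0.2]
tcp s -0.2558 t -0.0002
collar front s [0.0303 0.0323 0.0328]
bridge front s [-0.0076 -0.0043 -0.0034]
plate s [-0.1356 -0.132  -0.13   -0.1294]
```

View pics/end.png

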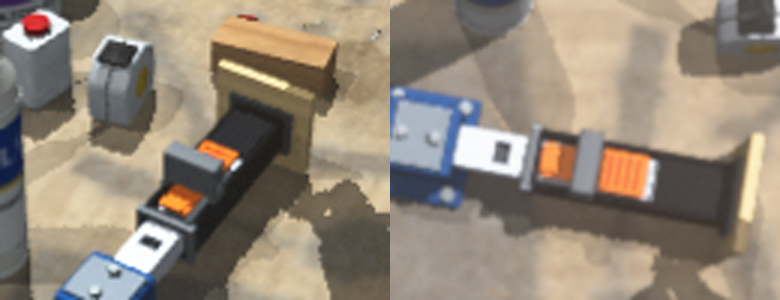

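The final picture shows one free hole left at (505,152) and the button up. The block and tape look undisturbed. I'll check the pad height, then hand in.

Run:
```python
from fit import *
p=ctrl.snapshot("top");W,h=cloud(p)
b=.6022;d=np.array([.2038,.9790]);n=np.array([d[1],-d[0]]);S=(W[:,:2]-[b,0])@d;T=(W[:,:2]-[b,0])@n
og=(abs(T)<.02)&(h[:,0]>4)&(h[:,0]<18)&(h[:,1]>170)&(W[:,2]>.055)&(S<-.03)&(S>-.07)
z=W[og,2];print(og.sum(),np.percentile(z,[3,50,97]),np.polyfit(S[og],z,1)[0])
if np.median(z)>.0665: print(ctrl.sign_off())
```

```text
94 [0.05895836 0.06845508 0.07135107] 0.008172275657371126
the job is handed in; nothing more can be done
None
```

The stop is one hole shorter and locked there: the tube moved about 39 mm and held against an 11 N push. The button is back up, force readings stayed under about 12 N, and the job is handed in; the tape measure, wood block and spray can were not touched.

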